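# Pack the sensor head box and shut the recording case

## Task

Put the white sensor head box with the blue carry handle into the empty foam bay of the open recording case, handle up, and let go of it. Then break the locked lid stay by pushing its red knuckle tab down, and with the lid's bar handle lower the lid gently until it is fully shut; do not let it drop. Leave the other things where they are and let go at the end.

Things in the scene. Friction and masses are not known exactly. Their poses are not given: they have to be found in the camera images.
- module_grip (a point): middle of the blue handle bar of the white sensor head box (body 60 x 110 x 28 mm in its x, y, z, 0.3 kg, lying flat, same when turned half round). Pinch the bar across its 20 mm (x); it is 80 mm long (y) and spans 42 to 58 mm above the underside, this point 50 mm; posts under it 35 mm either side of the middle, 14 mm of air between bar and body
- case: fixed grey case, 180 (x) x 280 (y) x 110 mm high, with black foam inside; origin under its middle. x runs from its front (robot side) to the lid's hinge, y along the hinge, z up. The lid stay is on the outside of its -y wall
- case_bay (a point): middle of the floor of the empty foam bay, 35 mm above the table, 105 mm in front of the hinge axis; axes are the case's. The bay is 76 mm (x) by 126 mm (y), 30 mm deep; the case's rim is 75 mm above this point. The head box goes in with its long side along y
- lid_hinge (a point): middle of the lid's hinge axis, on the case's far rim, 110 mm above the table; axes are the case's (y along the hinge). Fixed
- lid_bar (a point): middle of the lid's bar handle, a round bar 12 mm thick along y, 100 mm free between its arms, 42 mm beyond the lid's free edge. At lid angle q it lies, from the hinge, 222 cos q - 7 sin q to the front and 222 sin q + 7 cos q up (mm). It can turn between the fingers, so the hand may keep pointing down. Lid: 180 x 280 x 14 mm, 0.5 kg
- lid (a joint): lid angle, rad: 0 fully shut, about 1.5 at the start (upright, held by the locked stay). Once the stay is broken its stiff knuckle still carries the lid while that is steeper than about 1.1 rad; lower down the lid falls by itself unless held
- stay_tab (a point): point on the axis of the red press tab, a round rod 14 mm thick that sticks out 84 mm from the stay's knuckle along the case's -y; 22 mm short of its outer end, 74 mm outside the lid's side edge. Push it down with 5 to 10 N: it swings about point stay_pivot, down and a little towards the hinge. 30 mm down breaks the stay and leaves the lid standing at 1.2 to 1.35 rad; beyond 40 mm the lid starts to fall
- stay_pivot (a point): lower pivot of the folding steel stay, fixed on the case's -y side at rim height, 130 mm in front of the hinge axis. The lower link runs 90 mm from here to the knuckle with the tab, the upper link 65 mm on to the lid's side, 95 mm from the hinge
- knuckle (a joint): fold of the stay at its knuckle, rad: -0.10 at the start (locked, just past straight, on its stop), 0 straight, growing as the knuckle goes down and the stay folds
- keypad: black response pad with four coloured buttons, 80 x 120 x 36 mm, a bystander; origin under its centre. It and the head box may lie on either side of the table
- gel: gel bottle, 60 mm across, 150 mm tall, a bystander; origin under its centre
- mug: blue mug, 80 mm across, 95 mm tall, a bystander; origin under its centre
- joystick: black joystick on a round base 110 mm across, 195 mm tall, a bystander; origin under its centre
- tape: white paper tape roll, 90 mm across, 20 mm tall, a bystander; origin under its centre
- jar: small jar with yellow cap, 52 mm across, 60 mm tall, standing in its own foam pocket in the case, beside the empty bay (115 mm from the bay's centre along the case's +y); a bystander that stays there; origin under its centre
Mind the look-alikes: they are no part of the job. What is shaped like the part that bears module_grip but purple is not meant.

How it is judged:
By the outcome, as a careful person would: the job done as asked, in the order asked, and still so for the second after the job is handed in, with the robot touching nothing.
It also fails if it takes over 69 s, if anything falls off the work surface, if the arm or the gripper's body presses on something with over 40 N, if the wrist force passes 120 N, or if a joint passes its speed limit or range.

## Robot

A 6-joint arm with a two-finger parallel gripper is mounted at the origin on the work surface. World frame = base frame: x ahead of the robot, y to its left, z up, the work surface at z = 0. Lengths are in m, angles in rad, forces in N, time in s.
With the tool pointing down it reaches from about 0.35 to 0.925 m from the base axis. Payload 6.4 kg.
Tool frame: the origin (TCP) lies on the centre line of the jaws, within the pads' length; the fingertips stand 19 mm ahead of it and the grasp point (between the pads) is the TCP; y points along the fingers, x is the direction in which the jaws open and shut, and the axes are right-handed (so a half turn about y gives the same grasp; the last joint's range is limited). The gripper opens to 85 mm and grips with 20 to 120 N. Pads are 22 mm wide; open, the fingers measure 114 mm over their backs; the gripper's body (76 mm by 85 mm) begins 54 mm behind the grasp point. The pads swing forward as they close: fully open they stand 13 mm farther back than shut.
Start: joints at [-1.513, 0.245, 1.558, -0, 1.339, -0.174], TCP at [0.149, -0.633, 0.212] pointing down, gripper open.
Joint ranges: [-3.13, 3.13], [-1.02, 2.26], [0.13, 2.54], [-0.95, 4.09], [0.21, 2.88], [-2.74, 2.74]. Speed limits (rad/s): [2.57, 2.57, 3.14, 3.14, 3.14, 3.14].

## Interface

Orientations are given as a unit quaternion [x, y, z, w].
In Python, from bench import robot, hand, kinematics, vision, order, silhouettes, place_of, read_clock, read_joints, read_qvel, read_joint_torque, read_tcp_pos, read_ee_rot, read_ft_force, read_wrist_torque, read_width gives the robot as it stands. Calls block until the motion is done:
- robot.reach(position, orientation): joint-space move of the TCP to a pose.
- robot.servo_line(position, feed=0.15, orientation=None): straight line of the TCP; orientation=None keeps the orientation; feed is the mean speed in m/s.
- robot.set_joints(angles): joint-space move.
- hand.move_gripper(opening): opening from 0.0 (shut) to 1.0 (fully open); the grip force is fixed at half the most; returns when the fingers have stopped.
- robot.hold(seconds).
- kinematics.inverse_kinematics(position, orientation): joint angles nearest the present ones, or None.
- vision.camera(name): name is "scene" or "top" or "wrist"; returns a dict with "frame" (384x512x3 uint8, blue, green, red), "fx", "fy", "cx", "cy" (pixels), "k1" (the pictures are not rectified: a ray, as slopes to the right and down, at radius r is drawn at 1 + k1 r^2 times it, then the intrinsics apply), "origin" and "attitude" of the camera in the world. Camera axes: x right, y down, z forward; pixel columns grow to the right and rows downward; lengths in m; the calibration is good to about 2 mm. A picture is of the moment at which its call begins. There is no depth.
A pose or a line that the arm cannot do raises robot.PlanningError and nothing moves.
- order.close_job(): hands the job in, once; it reports no verdict.
Trained networks look in a picture, given as the dict that the camera call returned (one of the last four; its "shot" number tells which), for a name from the list of things; names that differ only in an ending like _2 or _b are one class to them, and where a whole thing is asked for, a point or a joint stands for the part that bears it (a point fixed in the world has none). Each returns a list of dicts, best first, with "score" (0 to 1); they miss things now and then, are a little off and sometimes report something else, mostly with a low value. They report only what shows in the picture. A call takes as long as a camera call. They do not tell look-alikes from the thing itself.
- silhouettes(thing, picture): "pixels" (384x512 bool, what is visible of it) and "uv" ([column, row] in pixels, amid what is visible of it).
- place_of(thing, picture): "uv" ([column, row] in pixels: a listed point, or the origin of a listed thing).
Readings, each from a call of its own:
- read_clock(): time.
- read_joints(): joint angles.
- read_qvel(): joint speeds.
- read_joint_torque(): joint torques, N m.
- read_tcp_pos(): TCP position.
- read_ee_rot(): TCP orientation.
- read_ft_force(): force on the tool from outside, world axes, zero at the start.
- read_wrist_torque(): the same for the moment, N m.
- read_width(): opening from 0.0 (shut) to 1.0 (fully open).
Only numpy, scipy, OpenCV 4.12 (cv2) and the standard library are available. Lean on these libraries where they do the work, as an engineer would, in place of code of your own. Each camera call takes 0.05 s, during which the arm holds its last target.

## Working session

There is one attempt and no reset: what is moved stays moved. The work goes in short steps, each a Python script; the robot and the scene stay as the last script left them, time stands still between calls to the robot, and variables do not carry over. Pictures are saved under pics/ and viewed, and the job is handed in when it is done.

```bash
ls; mkdir -p pics; python3 - <<'E'
from bench import *
import cv2,numpy as np
for n in ["scene","top"]:
    c=vision.camera(n); cv2.imwrite(f"pics/{n}0.png",c["frame"])
    print(n,{k:c[k] for k in c if k!="frame"})
    for t in ["module_grip","case","case_bay","lid_hinge","lid_bar","stay_tab","stay_pivot","keypad","gel","mug","joystick","tape","jar"]:
        print(t,[(np.round(d["uv"],1).tolist(),round(d["score"],2)) for d in place_of(t,c)[:3]])
print(read_clock())
E
```

```text
pics
scene {'fx': 445.7256968934789, 'fy': 445.7256968934789, 'cx': 253.65709087324498, 'cy': 197.84543862635758, 'k1': -0.16773360192080866, 'origin': array([ 0.75943074, -1.16313416,  1.05873434]), 'attitude': array([ 0.89845519,  0.08900804, -0.03864651, -0.42820824]), 'shot': 1}
module_grip [([220.3, 149.6], 0.89), ([255.9, 152.9], 0.62), ([328.3, 170.5], 0.62)]
case [([269.5, 222.7], 0.71)]
case_bay [([261.7, 222.2], 0.76)]
lid_hinge [([296.2, 201.9], 0.89)]
lid_bar [([298.9, 142.3], 0.57)]
stay_tab [([276.9, 229.3], 0.86)]
stay_pivot [([255.5, 225.5], 0.83)]
keypad [([201.3, 295.1], 0.83)]
gel [([267.1, 203.5], 0.55), ([296.7, 167.5], 0.53), ([281.2, 142.6], 0.4)]
mug [([275.8, 311.2], 0.86)]
joystick [([279.3, 141.3], 0.98)]
tape [([221.5, 337.9], 0.78)]
jar [([270.3, 200.3], 0.7)]
top {'fx': 494.4532587067615, 'fy': 494.4532587067615, 'cx': 263.76035338888175, 'cy': 192.13107129172417, 'k1': -0.1447204863351374, 'origin': array([ 0.37496469, -0.01706736,  1.56538646]), 'attitude': array([ 0.7065623 , -0.70478165,  0.04152652, -0.04825038]), 'shot': 2}
module_grip [([170.5, 129.3], 0.9), ([156.2, 270.8], 0.78), ([150.2, 221.6], 0.76)]
case [([264.8, 183.2], 0.8)]
case_bay [([276.5, 188.9], 0.75), ([257.6, 138.8], 0.75)]
lid_hinge [([262.3, 151.0], 0.77), ([260.4, 138.8], 0.47)]
lid_bar [([260.6, 140.3], 0.63)]
stay_tab [([340.5, 160.7], 0.81), ([316.1, 187.7], 0.64)]
stay_pivot [([321.1, 187.1], 0.82)]
keypad [([375.9, 236.7], 0.95)]
gel [([157.9, 172.8], 0.92), ([99.5, 198.0], 0.33)]
mug []
joystick [([103.3, 197.3], 0.94)]
tape [([419.2, 203.1], 0.67)]
jar [([238.8, 191.9], 0.65)]
1.4
```

```bash
python3 - <<'E'
import cv2
for n in ["scene","top"]:
    i=cv2.imread(f"pics/{n}0.png"); cv2.imwrite(f"pics/{n}0b.png",cv2.resize(i,(800,600),interpolation=cv2.INTER_CUBIC))
t=cv2.imread("pics/top0.png");cv2.imwrite("pics/crop0.png",cv2.resize(t[90:310,90:230],None,fx=2.7,fy=2.7,interpolation=cv2.INTER_CUBIC))
E
```

```text
(no output)
```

View pics/scene0b.png

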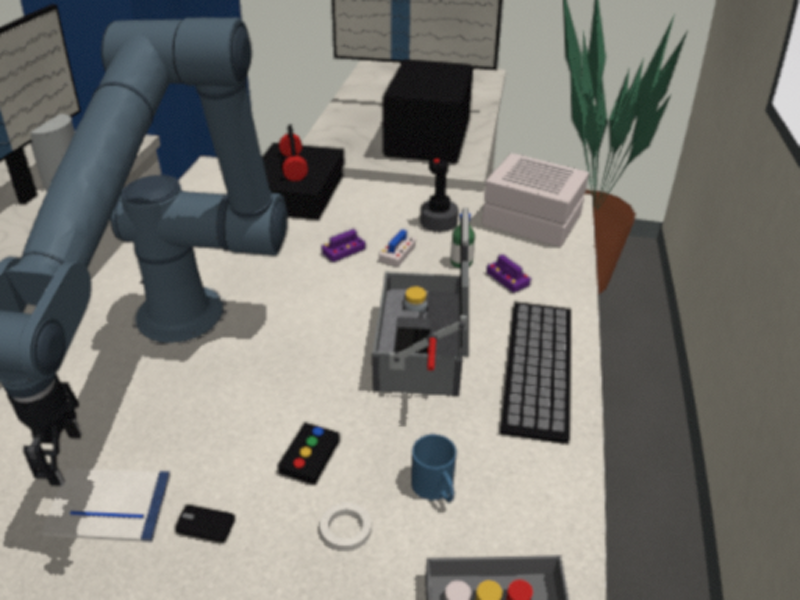

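View pics/top0b.png

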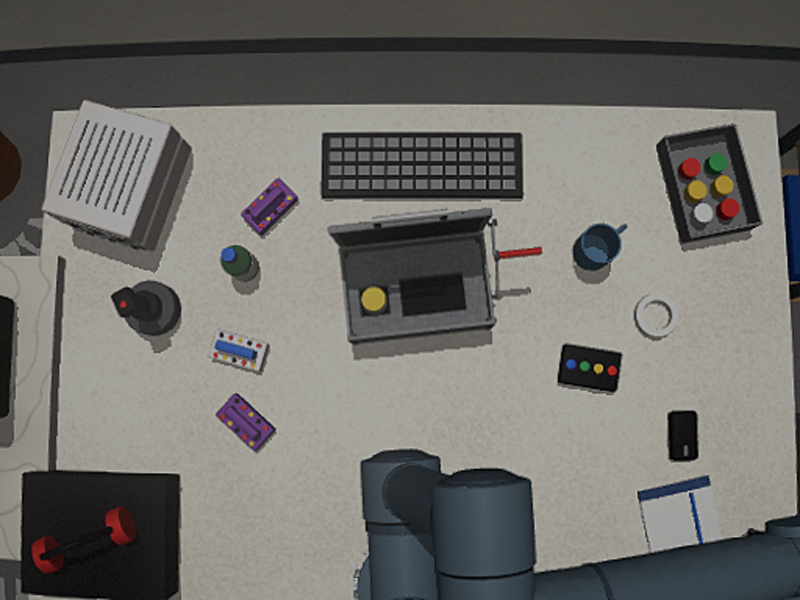

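View pics/crop0.png

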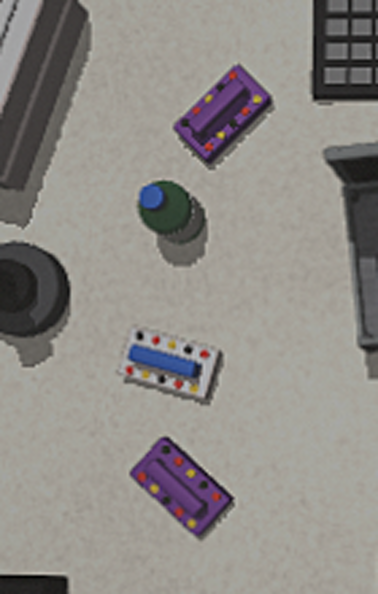

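Candidates in the top view are purple (170,129), purple (156,271) and white with a blue handle (150,222). I choose the last one, which is at (256,153) in the scene view. Next step: fit poses.

```bash
cat > h.py <<'E'
from bench import *
import cv2,numpy as np
from scipy.spatial.transform import Rotation as R
from scipy.optimize import least_squares
def proj(c,P):
    p=R.from_quat(c["attitude"]).inv().apply(np.atleast_2d(P)-c["origin"])
    s=p[:,:2]/p[:,2:]; r2=(s**2).sum(1,keepdims=True); s=s*(1+c["k1"]*r2)
    return s*[c["fx"],c["fy"]]+[c["cx"],c["cy"]]
def ray(c,uv):
    d=(np.array(uv,float)-[c["cx"],c["cy"]])/[c["fx"],c["fy"]]; s=d.copy()
    for _ in range(20): s=d/(1+c["k1"]*(s**2).sum())
    return R.from_quat(c["attitude"]).apply([*s,1])
def atz(c,uv,z):
    d=ray(c,uv); return c["origin"]+d*(z-c["origin"][2])/d[2]
def quat(yaw): # jaw x axis at yaw; tool z... y along fingers down
    x=np.array([np.cos(yaw),np.sin(yaw),0]); y=np.array([0,0,-1.]); return R.from_matrix(np.c_[x,y,np.cross(x,y)]).as_quat()
def case_pts(q=1.5,k=-.1):
    h=np.array([.09,0,.11]); bar=h+[-(.222*np.cos(q)-.007*np.sin(q)),0,.222*np.sin(q)+.007*np.cos(q)]
    return dict(case=[0,0,0],case_bay=[-.015,0,.035],lid_hinge=h,lid_bar=bar,stay_pivot=[-.04,-.148,.11],stay_tab=[.029,-.214,.168],jar=[-.015,.115,.035])
E
python3 - <<'E'
from h import *
print(R.from_quat(read_ee_rot()).as_matrix().round(2))
C=[vision.camera(n) for n in("scene","top")]
P=case_pts(); obs=[]
for c in C:
    for t in P:
        d=place_of(t,c)
        if d: obs.append((c,t,np.array(d[0]["uv"])))
def tr(p,X): return R.from_euler('z',p[2]).apply(X)+[p[0],p[1],0]
def f(p): return np.concatenate([(proj(c,tr(p,P[t]))[0]-uv) for c,t,uv in obs])
s=least_squares(f,[.6,0,0],loss='soft_l1',f_scale=1.5)
print("case",s.x); r=f(s.x).reshape(-1,2)
for o,e in zip(obs,r): print(o[1],e.round(1))
# module blue bar
m=None
for c,uv in zip(C,([256,153],[150.2,221.6])):
    hsv=cv2.cvtColor(c["frame"],cv2.COLOR_BGR2HSV)
    b=cv2.inRange(hsv,(100,110,60),(122,255,255)); w=np.zeros_like(b); u,v=map(int,uv); w[v-18:v+18,u-20:u+20]=1
    n,l,st,ce=cv2.connectedComponentsWithStats(b*w); i=1+np.argmax(st[1:,4]); print("blue",ce[i],st[i])
    if c is C[1]:
        ys,xs=np.where(l==i); pts=np.array([atz(c,(x,y),.056)[:2] for x,y in zip(xs,ys)]); mu=pts.mean(0)
        ev,V=np.linalg.eigh(np.cov((pts-mu).T)); print("mod",mu,"axis",np.arctan2(V[1,1],V[0,1]),"len",np.sqrt(12*ev))
    ds=[d for d in silhouettes("module_grip",c) if np.hypot(*(np.array(d["uv"])-uv))<12]
    if ds: 
        print("sil",ds[0]["uv"],ds[0]["score"],atz(c,ds[0]["uv"],.025))
        if c is C[1]:
            ys,xs=np.where(ds[0]["pixels"]); pts=np.array([atz(c,(x,y),.028)[:2] for x,y in zip(xs,ys)],np.float32); print(cv2.minAreaRect(pts*1000))
    ds=[d for d in place_of("module_grip",c) if np.hypot(*(np.array(d["uv"])-uv))<12]
    if ds: print("pt",atz(c,ds[0]["uv"],.05))
print(read_clock())
E
```

```text
[[ 0.23  0.    0.97]
 [-0.97 -0.    0.23]
 [ 0.   -1.   -0.  ]]
case [ 0.59696813 -0.01315259  0.13739232]
case [ 1.4 -0.7]
case_bay [ 3.6 -8.6]
lid_hinge [-0.9 -3. ]
lid_bar [-2.2  1.7]
stay_pivot [5.3 2. ]
stay_tab [-0.8  0.8]
case [3.3 0.9]
case_bay [-7.7  1. ]
lid_hinge [-0.   0.3]
lid_bar [ 4.5 -1.9]
stay_pivot [54.1 34.1]
stay_tab [-2. -2.]
jar [-7.7 -0. ]
blue [253.63076923 153.41538462] [249 148  11  13  65]
sil [252.4, 157.6] 0.63 [0.46430124 0.34627524 0.025     ]
pt [0.47725877 0.36318882 0.05      ]
blue [149.58394161 223.2919708 ] [138 218  24  12 137]
mod [0.47016003 0.34966066] axis 1.294321249677048 len [0.01707631 0.07763536]
sil [152.4, 222.8] 0.58 [0.47371936 0.34816729 0.025     ]
((471.35089111328125, 346.95989990234375), (111.07931518554688, 60.23855209350586), 79.19869995117188)
pt [0.4735831  0.35489736 0.05      ]
2.4
```

```bash
cat >> h.py <<'E'
def tr(p,X): return R.from_euler('z',p[2]).apply(X)+[p[0],p[1],0]
def fitcase(C,names=None,x0=(.6,-.01,.09,-.025,1.5)):
    obs=[]
    for c in C:
        for t in case_pts():
            for d in place_of(t,c)[:2]:
                if d["score"]>.45:
                    e=np.hypot(*(proj(c,tr(x0,model(x0)[t]))[0]-d["uv"]))
                    if e<14: obs.append((c,t,np.array(d["uv"])))
    f=lambda p: np.concatenate([(proj(c,tr(p,model(p)[t]))[0]-uv) for c,t,uv in obs])
    s=least_squares(f,x0,loss='soft_l1',f_scale=1.5)
    for o,e in zip(obs,f(s.x).reshape(-1,2)): print(o[1],e.round(1))
    return s.x
def model(p):
    P=case_pts(p[4]); P["case_bay"]=[-.015,p[3],.035]; P["jar"]=[-.015,p[3]+.115,.035]
    return P
def overlay(c,p):
    im=cv2.resize(c["frame"],None,fx=3,fy=3,interpolation=cv2.INTER_CUBIC)
    def poly(X,col):
        u=(proj(c,tr(p,np.array(X)))*3).astype(int); cv2.polylines(im,[u],True,col,1)
    for z in(0,.11): poly([[a,b,z] for a,b in((-.09,-.14),(.09,-.14),(.09,.14),(-.09,.14))],(0,255,0))
    b=p[3]; 
    for z in(.035,.065): poly([[-.015+a,b+e,z] for a,e in((-.038,-.063),(.038,-.063),(.038,.063),(-.038,.063))],(0,255,255))
    for t,X in model(p).items():
        u=(proj(c,tr(p,X))[0]*3).astype(int); cv2.circle(im,u.tolist(),3,(255,0,255),-1)
    return im
E
python3 - <<'E'
from h import *
C=[vision.camera(n) for n in("scene","top")]
p=fitcase(C); print(p)
for c,n,(u,v) in zip(C,"st",((270,205),(275,170))):
    cv2.imwrite(f"pics/ov_{n}.png",overlay(c,p)[(v-80)*3:(v+80)*3,(u-100)*3:(u+100)*3])
E
```

```text
case [-0.9 -0.6]
case_bay [ 4.4 -0.6]
lid_hinge [ 1.2 -1. ]
lid_bar [-1.8  0.1]
stay_pivot [ 2.1 -0.3]
stay_tab [-1.2  0.8]
jar [-1.3 -0.7]
case [0.4 1.1]
case_bay [ 1.7 -3.6]
lid_hinge [1.2 0.1]
lid_bar [ 1.2 -1.6]
stay_pivot [-0.4  0.6]
stay_tab [-2.7 -0.1]
jar [-0.6  0.8]
[ 0.59251157 -0.00721668  0.11790197 -0.03075884  1.50391702]
```

View pics/ov_s.png

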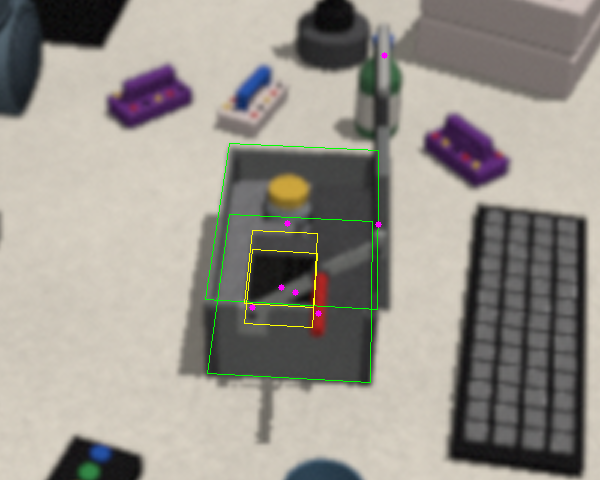

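View pics/ov_t.png

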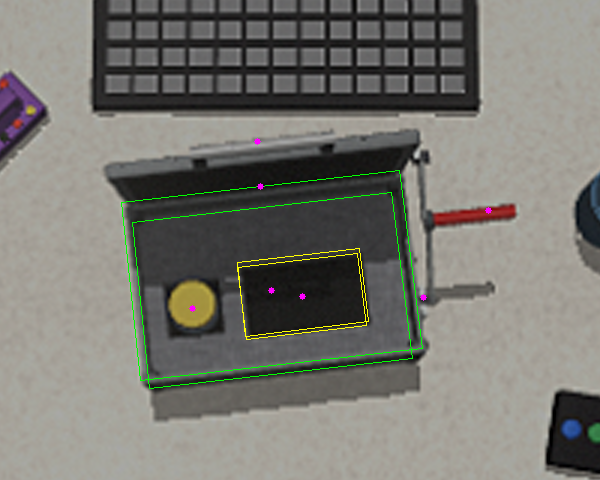

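```bash
python3 - <<'E'
from h import *
t=read_clock()
p=[.5925,-.0072,.118,-.031,1.5]
robot.reach([0.46,-0.04,0.40],quat(p[2])); print(read_clock()-t,read_joints().round(2))
c=vision.camera("wrist"); print(c["origin"],R.from_quat(c["attitude"]).as_matrix().round(2))
cv2.imwrite("pics/w1.png",overlay(c,p)[::2,::2])
p2=fitcase([c,vision.camera("top"),vision.camera("scene")],x0=p);print(p2)
cv2.imwrite("pics/w1b.png",overlay(c,p2)[::2,::2])
print(read_clock())
E
```

```text
2.4666999999999994 [-0.33 -0.3   1.76 -0.    1.69 -0.45]
[0.45160755 0.02717076 0.56207627] [[ 0.99  0.11  0.03]
 [ 0.12 -0.96 -0.27]
 [-0.    0.27 -0.96]]
case [-1.6  1.6]
case_bay [-3.3  0.5]
lid_hinge [ 0.9 -1.2]
stay_pivot [ 1.8 -0.5]
jar [3.7 0.1]
case [ 0.5 -0.2]
case_bay [ 0.3 -1.1]
lid_hinge [0.4 2.4]
lid_bar [ 2.3 -2.3]
stay_pivot [-0.7  2.2]
stay_tab [-0.2 -0.3]
jar [-1.2 -1.4]
case [-2.  -0.4]
lid_hinge [-0.5 -1.6]
lid_bar [-2.9  2.9]
stay_pivot [ 1.7 -0.4]
stay_tab [-0.3  0.1]
jar [-2.3 -1.8]
[ 0.59220926 -0.00867563  0.11129061 -0.02954738  1.49668918]
6.8667
```

View pics/w1.png

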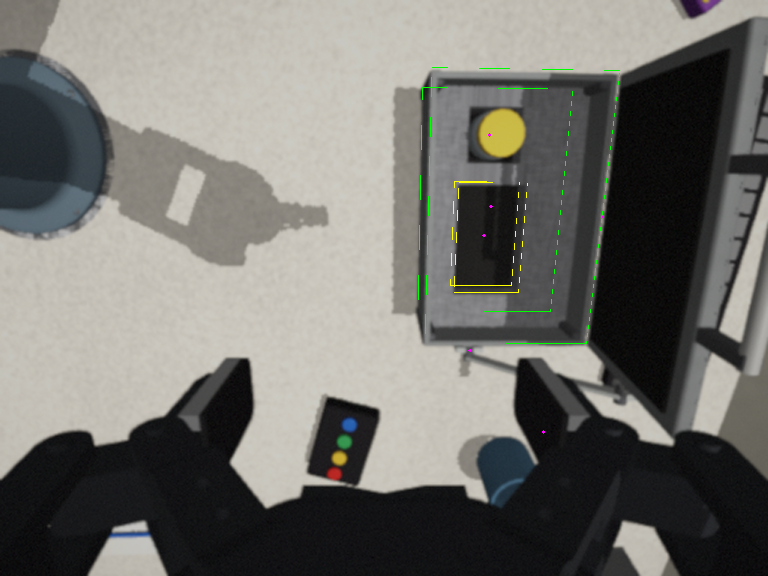

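View pics/w1b.png

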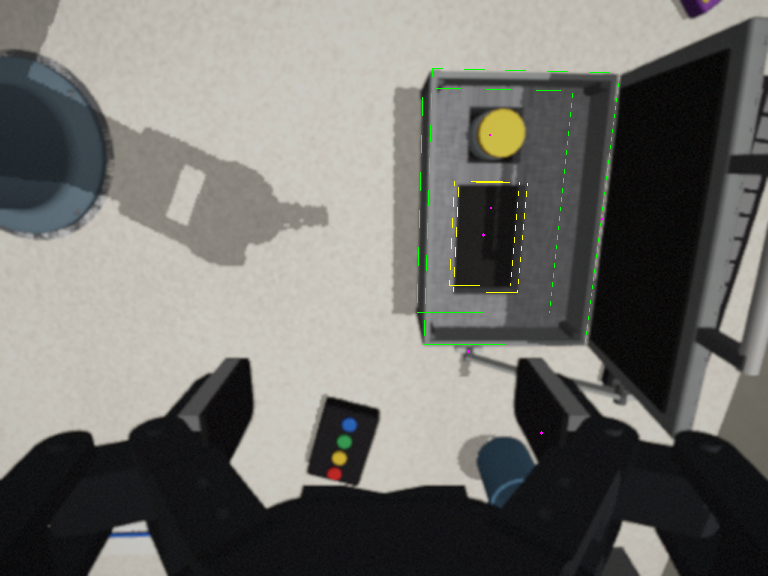

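```bash
cat >> h.py <<'E'
PC=np.array([.5922,-.0087,.109,-.0295,1.497])
def blue(c,near,r=60):
    hsv=cv2.cvtColor(c["frame"],cv2.COLOR_BGR2HSV)
    b=cv2.inRange(hsv,(100,120,60),(122,255,255)); n,l,st,ce=cv2.connectedComponentsWithStats(b)
    i=max(range(1,n),key=lambda i:st[i,4]*(np.hypot(*(ce[i]-near))<r)); ys,xs=np.where(l==i); return np.c_[xs,ys]
E
python3 - <<'E'
from h import *
t=read_clock()
robot.reach([0.47,.348,0.22],quat(1.31-np.pi/2)); print(read_clock()-t,read_joints().round(2))
c=vision.camera("wrist")
cv2.imwrite("pics/w2.png",c["frame"])
px=blue(c,proj(c,[.47,.348,.055])[0]); print(len(px),px.min(0),px.max(0))
pts=np.array([atz(c,x,.058)[:2] for x in px],np.float32)
print("blue",cv2.minAreaRect(pts*1000))
for d in silhouettes("module_grip",c):
    P=np.argwhere(d["pixels"])[:,::-1]; q=np.array([atz(c,x,.028)[:2] for x in P],np.float32); print("sil",d["score"],cv2.minAreaRect(q*1000))
for d in place_of("module_grip",c): print(d["score"],d["uv"],atz(c,d["uv"],.05))
E
```

```text
1.575000000000001 [ 0.44  0.09  1.72 -0.    1.33  0.7 ]
1083 [247 133] [262 201]
blue ((470.7206726074219, 352.42388916015625), (77.54948425292969, 17.31769371032715), 75.04532623291016)
sil 0.86 ((471.1506042480469, 351.81805419921875), (109.77606201171875, 61.11402130126953), 73.7827377319336)
sil 0.71 ((329.3780517578125, 334.1802062988281), (119.49443817138672, 61.2740592956543), 47.859588623046875)
sil 0.57 ((760.3560180664062, 300.2920227050781), (64.5885009765625, 121.1697769165039), 44.7857666015625)
0.88 [257.2, 168.3] [0.47323622 0.3498138  0.05      ]
0.78 [142.4, 212.3] [0.32549863 0.33361465 0.05      ]
```

View pics/w2.png

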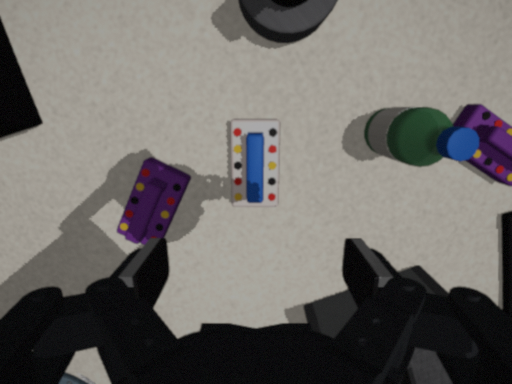

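The close view confirms the white box with the blue bar at (255,167). The purple ones are at (154,202) and (488,143). Grasping now.

```bash
python3 - <<'E'
from h import *
t=read_clock()
q=quat(1.30-np.pi/2)
robot.servo_line([.471,.351,.12],feed=.2,orientation=q)
robot.servo_line([.471,.351,.053],feed=.08,orientation=q)
print("ft",read_ft_force().round(1),read_tcp_pos().round(4))
hand.move_gripper(0.0); print("w",read_width(),read_ft_force().round(1))
robot.servo_line([.471,.351,.25],feed=.15,orientation=q); print("w",read_width(),read_ft_force().round(1),read_clock()-t)
cv2.imwrite("pics/w3.png",vision.camera("wrist")["frame"])
E
```

```text
ft [ 0.4  0.7 -0.2] [0.4715 0.3513 0.0535]
w 0.0010872113028274856 [-0.  -0.1 -0.4]
w 0.0003828689802041445 [ 0.2  0.6 -0.2] 3.8666
```

View pics/w3.png

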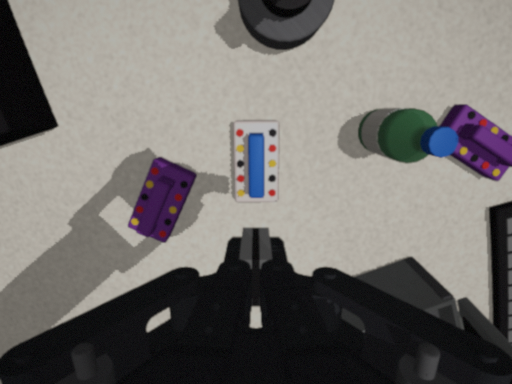

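The gripper closed fully and the box is still on the table, so the grasp missed. I'll check the geometry before retrying.

```bash
python3 - <<'E'
from h import *
T=read_tcp_pos(); tip=T-[0,0,.019]; print(T, R.from_quat(read_ee_rot()).as_matrix().round(3).tolist(), read_width())
for n in("wrist","top","scene"):
    c=vision.camera(n); print(n,proj(c,[T,tip]).round(1).tolist())
    for d in place_of("module_grip",c)[:4]: print(d["score"],d["uv"],atz(c,d["uv"],.05).round(4))
    im=cv2.resize(c["frame"],None,fx=4,fy=4,interpolation=cv2.INTER_CUBIC)
    for P,col in((T,(0,255,255)),(tip,(0,255,0)),([.471,.351,.05],(0,0,255))):
        cv2.circle(im,(proj(c,P)[0]*4).astype(int).tolist(),4,col,-1)
    u,v=(proj(c,[.471,.351,.1])[0]).astype(int); v0=max(0,v-60);u0=max(0,u-70); cv2.imwrite(f"pics/chk_{n}.png",im[v0*4:(v0+130)*4,u0*4:(u0+150)*4])
E
```

```text
[0.47046182 0.35070988 0.24866555] [[0.964, -0.002, 0.268], [-0.268, -0.001, 0.964], [-0.002, -1.0, -0.002]] 0.0042775213122191805
wrist [[256.2, 228.3], [256.1, 217.0]]
0.93 [154.6, 204.2] [0.3302 0.3374 0.05  ]
0.71 [256.6, 166.8] [0.4709 0.3495 0.05  ]
0.71 [496.8, 147.9] [0.7703 0.293  0.05  ]
top [[132.3, 218.6], [134.2, 219.1]]
0.76 [150.7, 220.0] [0.4808 0.3478 0.05  ]
0.67 [167.4, 128.2] [0.7725 0.3041 0.05  ]
0.65 [156.7, 267.5] [0.3348 0.3254 0.05  ]
scene [[254.5, 109.0], [254.4, 113.4]]
0.76 [254.9, 151.8] [0.4732 0.3539 0.05  ]
0.71 [220.8, 148.8] [0.3297 0.3477 0.05  ]
0.61 [280.0, 140.5] [0.5616 0.4628 0.05  ]
0.34 [261.9, 224.6] [ 0.5807 -0.0765  0.05  ]
```

View pics/chk_scene.png

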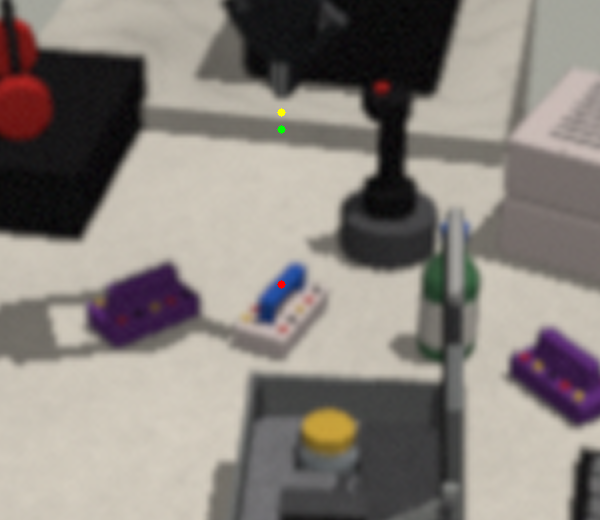

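View pics/chk_wrist.png

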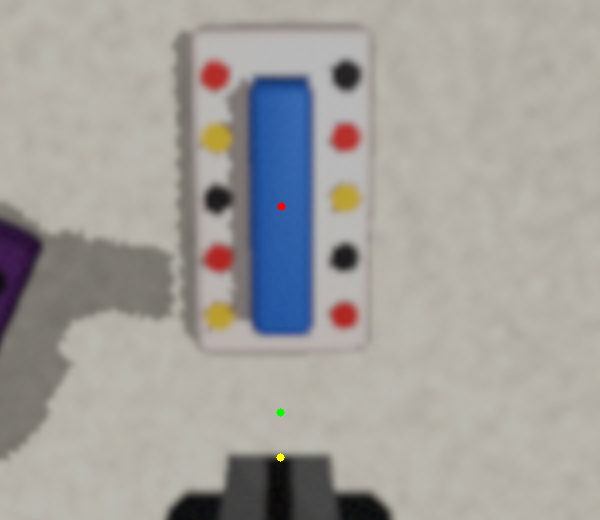

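View pics/chk_top.png

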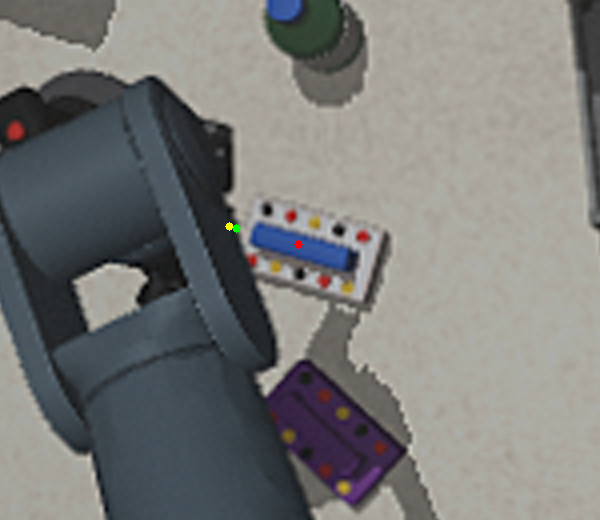

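```bash
python3 - <<'E'
from h import *
T=read_tcp_pos();M=R.from_quat(read_ee_rot()).as_matrix()
for n in("wrist","scene","top"):
    c=vision.camera(n)
    for L in(.019,0,-.01,-.02,-.03): print(n,L,proj(c,[T+M[:,1]*L+M[:,2]*s*.011+M[:,0]*0 for s in(-1,1)]).round(1).tolist())
    u,v=proj(c,T)[0].astype(int); cv2.imwrite(f"pics/tip_{n}.png",cv2.resize(c["frame"][max(0,v-45):v+25,u-40:u+40],None,fx=7,fy=7,interpolation=cv2.INTER_NEAREST)); print(u-40,v-45)
E
```

```text
wrist 0.019 [[256.1, 232.5], [256.1, 201.0]]
wrist 0 [[256.1, 245.2], [256.2, 210.8]]
wrist -0.01 [[256.2, 252.9], [256.2, 216.8]]
wrist -0.02 [[256.2, 261.6], [256.3, 223.6]]
wrist -0.03 [[256.3, 271.3], [256.4, 231.3]]
216 183
scene 0.019 [[253.3, 114.3], [255.8, 111.9]]
scene 0 [[253.3, 110.0], [255.9, 107.6]]
scene -0.01 [[253.4, 107.6], [255.9, 105.3]]
scene -0.02 [[253.4, 105.3], [255.9, 103.0]]
scene -0.03 [[253.4, 102.9], [256.0, 100.6]]
214 63
top 0.019 [[137.8, 220.0], [130.3, 217.8]]
top 0 [[135.9, 219.5], [128.3, 217.2]]
top -0.01 [[135.0, 219.2], [127.3, 217.0]]
top -0.02 [[134.0, 218.9], [126.3, 216.7]]
top -0.03 [[132.9, 218.6], [125.2, 216.4]]
92 173
```

View pics/tip_wrist.png

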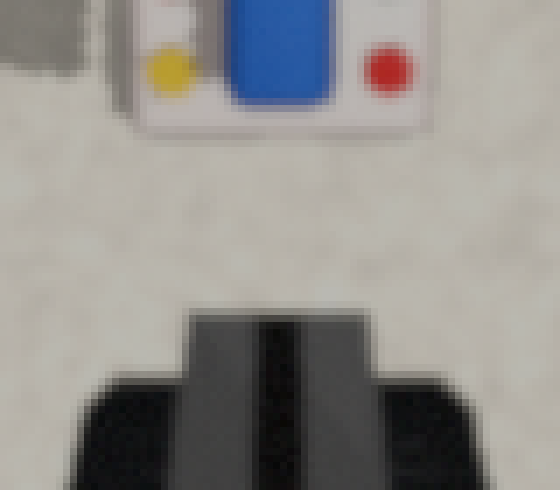

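View pics/tip_scene.png

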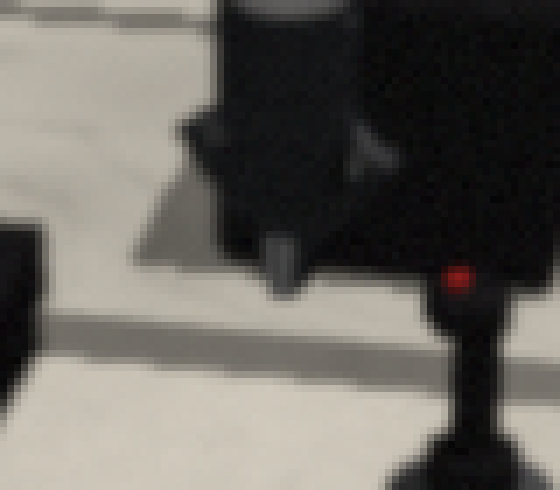

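The cameras agree that the real fingertips sit about 22 mm behind the reported TCP, instead of 19 mm ahead of it. I'll treat the tool as roughly 41 mm short and regrasp lower while watching force.

```bash
python3 - <<'E'
from h import *
t=read_clock()
q=quat(1.30-np.pi/2)
hand.move_gripper(1.0)
robot.servo_line([.471,.351,.06],feed=.25,orientation=q)
for z in(.035,.02,.014):
    robot.servo_line([.471,.351,z],feed=.06,orientation=q); f=read_ft_force(); print(z,f.round(1),read_tcp_pos()[2])
    if abs(f[2])>6: break
c=vision.camera("scene"); cv2.imwrite("pics/s4.png",cv2.resize(c["frame"][110:190,210:310],None,fx=7,fy=7,interpolation=cv2.INTER_CUBIC))
hand.move_gripper(0.0); print("w",read_width(),read_ft_force().round(1))
c=vision.camera("scene"); cv2.imwrite("pics/s5.png",cv2.resize(c["frame"][110:190,210:310],None,fx=7,fy=7,interpolation=cv2.INTER_CUBIC))
print(read_clock()-t,read_clock())
E
```

```text
0.035 [ 0.8 -0.   0.1] 0.03463787947761612
0.02 [ 0.5  0.  -0.4] 0.019330240975769054
0.014 [ 0.3 -0.1 -1.5] 0.013548861528560684
w 0.22018036545317193 [0.4 0.  1. ]
3.6250000000000018 16.5833
```

View pics/s5.png

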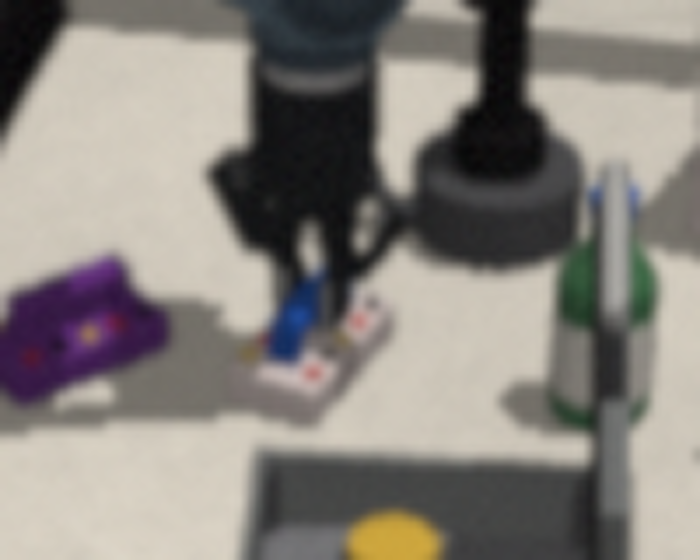

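```bash
python3 - <<'E'
from h import *
t=read_clock()
q0=quat(1.30-np.pi/2); q=quat(PC[2])
robot.servo_line([.471,.351,.05],feed=.1,orientation=q0); print(read_width(),read_ft_force().round(1))
robot.servo_line([.471,.351,.19],feed=.25,orientation=q0); print(read_width(),read_ft_force().round(1))
b=tr(PC,[-.015,PC[3],0]); print(b)
robot.servo_line([b[0],b[1],.19],feed=.22,orientation=q)
print(read_tcp_pos(),read_width(),read_clock()-t)
c=vision.camera("wrist"); cv2.imwrite("pics/w6.png",overlay(c,PC)[::2,::2])
c=vision.camera("top"); cv2.imwrite("pics/t6.png",overlay(c,PC)[250:750,500:1100])
c=vision.camera("scene"); cv2.imwrite("pics/s6.png",overlay(c,PC)[250:850,500:1100])
E
```

```text
0.22507420676328518 [-0.6  0.2 -1.4]
0.22480741803028506 [-0.3 -0.2 -2.9]
[ 0.58049816 -0.03965669  0.        ]
[ 0.58028191 -0.03895766  0.18989485] 0.2225372917323906 3.2083999999999975
```

View pics/w6.png

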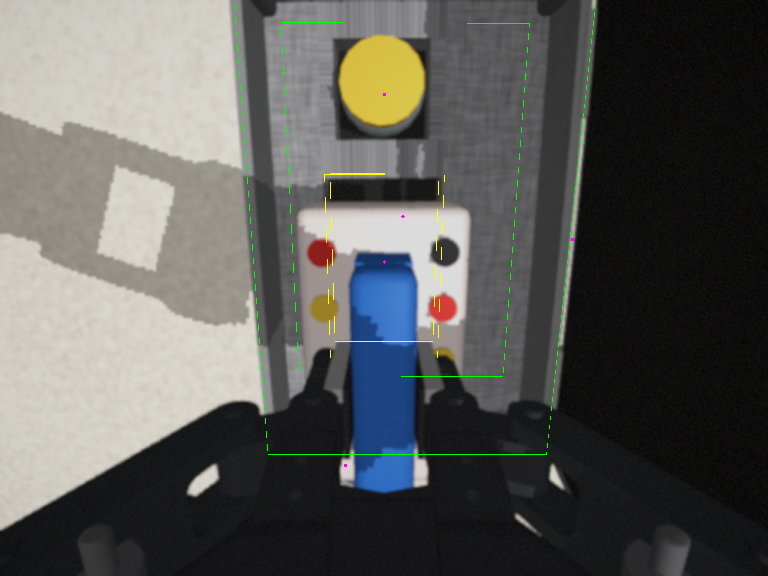

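View pics/t6.png

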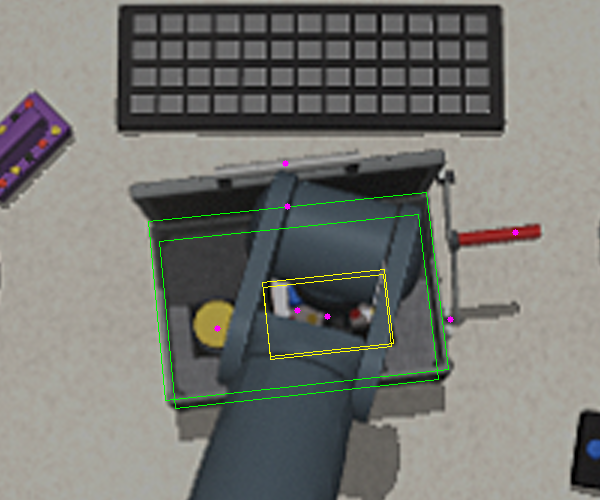

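View pics/s6.png

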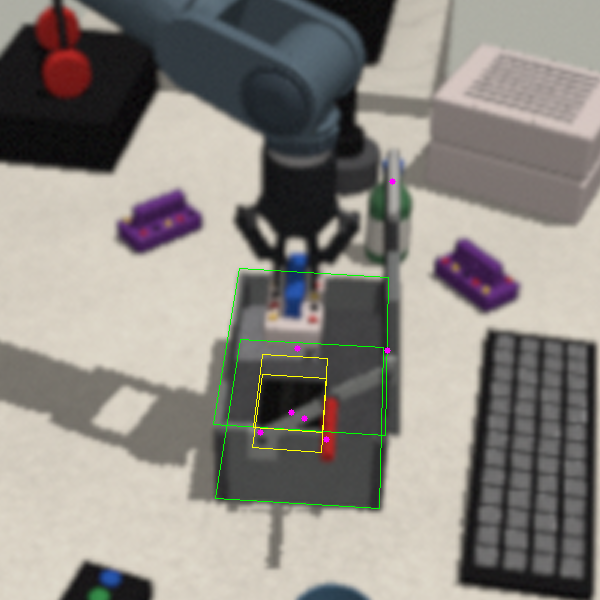

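```bash
python3 - <<'E'
from h import *
T=read_tcp_pos();M=R.from_quat(read_ee_rot()).as_matrix();c=vision.camera("wrist")
print("yaw",np.arctan2(M[1,0],M[0,0]))
im=cv2.resize(c["frame"],None,fx=3,fy=3)
for dz,h,s in((.0145,(.03,.055),(0,255,0)),(.0445,(.01,.04),(0,0,255))):
    X=[T+[0,0,dz]+M[:,0]*a*h[0]+M[:,2]*b*h[1] for a,b in((-1,-1),(1,-1),(1,1),(-1,1))]
    cv2.polylines(im,[(proj(c,X)*3).astype(int)],True,s,1)
cv2.imwrite("pics/w7.png",im[:,384:1150])
E
```

```text
yaw 0.10989317020823886
```

```bash
python3 -c "
import cv2;i=cv2.imread('pics/w7.png');print(i.shape);cv2.imwrite('pics/w7.png',i[200:800])"
```

```text
(1152, 766, 3)
```

View pics/w7.png

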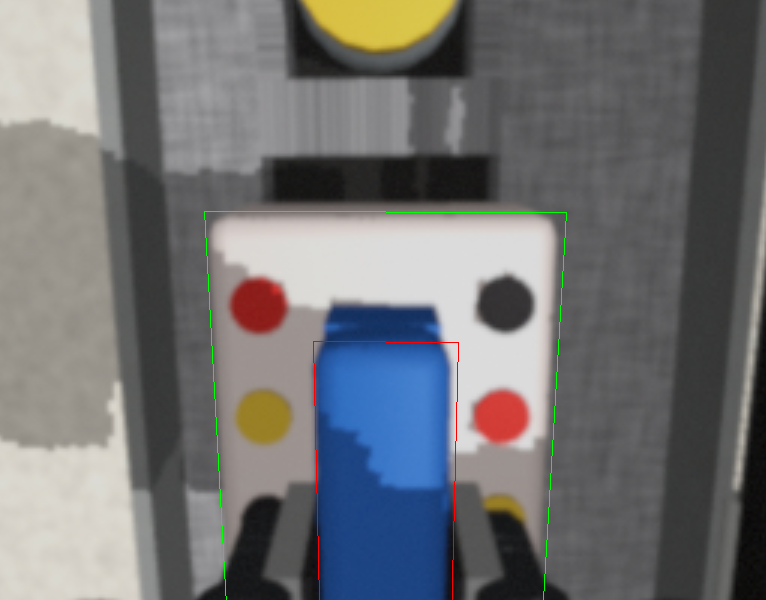

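```bash
python3 - <<'E'
from h import *
t=read_clock()
q=quat(PC[2]); b=tr(PC,[-.015,PC[3]-.001,0])
robot.servo_line([b[0],b[1],.095],feed=.15,orientation=q)
for z in(.075,.06,.051,.0485):
    robot.servo_line([b[0],b[1],z],feed=.07); f=read_ft_force(); print(z,f.round(1),read_tcp_pos().round(4))
    if f[2]>3: break
hand.move_gripper(.75); print(read_width(),read_ft_force().round(1))
robot.servo_line([b[0],b[1],.15],feed=.15)
robot.servo_line([b[0]-.03,b[1],.26],feed=.25)
print(read_clock()-t,read_clock())
c=vision.camera("wrist"); cv2.imwrite("pics/w8.png",overlay(c,PC)[::2,::2])
c=vision.camera("scene"); cv2.imwrite("pics/s8.png",c["frame"][140:270,200:350].repeat(4,0).repeat(4,1))
E
```

```text
0.075 [ 0.2  0.2 -1.9] [ 0.5801 -0.0405  0.0743]
0.06 [ 0.2  0.4 -2.5] [ 0.58   -0.0405  0.0592]
0.051 [-0.   0.3 -2.1] [ 0.5801 -0.0405  0.0503]
0.0485 [0.2 1.1 1.3] [ 0.5814 -0.0408  0.0493]
0.7489242749504084 [-0.1 -0.2 -0.2]
4.041599999999999 24.0333
```

View pics/w8.png

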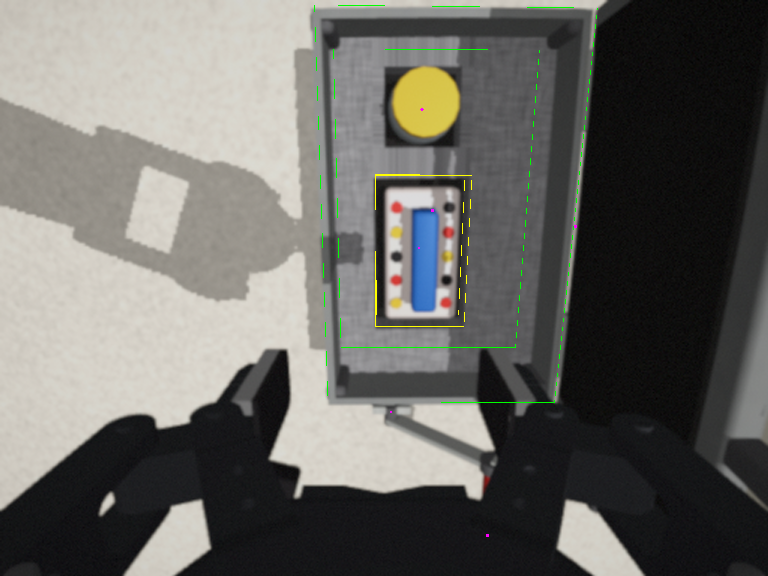

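View pics/s8.png

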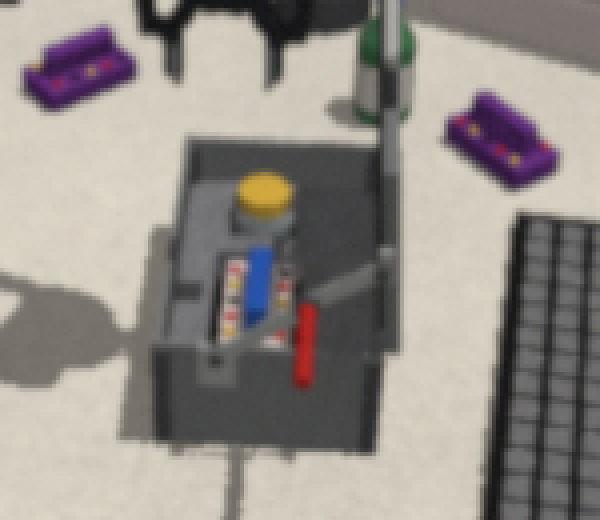

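The box sits in the bay, handle up. Next, measure the red tab from both fixed cameras.

```bash
cat >> h.py <<'E'
def redtab(C,p=PC):
    out=[]
    for c in C:
        hsv=cv2.cvtColor(c["frame"],cv2.COLOR_BGR2HSV)
        m=cv2.inRange(hsv,(0,130,70),(7,255,255))|cv2.inRange(hsv,(174,130,70),(180,255,255))
        near=proj(c,tr(p,[.035,-.2,.15]))[0]
        n,l,st,ce=cv2.connectedComponentsWithStats(m); i=max(range(1,n),key=lambda i:st[i,4]*(np.hypot(*(ce[i]-near))<35)); out.append((c,ce[i],st[i]))
    A=[];B=[]
    for c,u,s in out:
        d=ray(c,u);d/=np.linalg.norm(d);Q=np.eye(3)-np.outer(d,d);A.append(Q);B.append(Q@c["origin"])
    X=np.linalg.lstsq(np.vstack(A),np.concatenate(B),rcond=None)[0]
    loc=R.from_euler('z',-p[2]).apply(X-[p[0],p[1],0])
    return X,loc,[(u.round(1).tolist(),s.tolist()) for c,u,s in out]
E
python3 - <<'E'
from h import *
t=read_clock()
hand.move_gripper(0.0)
yaw=PC[2]-np.pi/2
robot.servo_line([.55,-.22,.26],feed=.25,orientation=quat(yaw)); print(read_joints().round(2),read_clock()-t)
C=[vision.camera("scene"),vision.camera("top")]
print(redtab(C), tr(PC,[.029,-.214,.168]))
for c in C: 
    d=place_of("stay_tab",c); print([(x["uv"],x["score"]) for x in d],proj(c,tr(PC,[.029,-.214,.168])))
E
```

```text
[-0.57  0.07  1.66  0.    1.41  0.89] 2.341700000000003
(array([ 0.64273513, -0.18644232,  0.15356029]), array([ 0.03089965, -0.18218491,  0.15356029]), [([275.9, 226.3], [273, 216, 6, 21, 99]), ([326.8, 162.0], [320, 160, 15, 5, 57])]) [ 0.64430773 -0.21827525  0.168     ]
[([278.3, 228.3], 0.53)] [[275.38709836 229.90060125]]
[([342.2, 158.5], 0.74)] [[338.45065504 160.97592798]]
```

```bash
python3 - <<'E'
from h import *
C=[vision.camera("scene"),vision.camera("top")]
C[1]["frame"]=cv2.imread("pics/top0.png"); 
print(redtab(C))
C[0]["frame"]=cv2.imread("pics/scene0.png"); 
print(redtab(C))
for c in C: print(proj(c,[tr(PC,[.029,y,.168]) for y in(-.152,-.194,-.236)]).round(1).tolist())
E
```

```text
(array([ 0.64325494, -0.20221094,  0.16788618]), array([ 0.02970099, -0.1979165 ,  0.16788618]), [([275.9, 226.2], [273, 216, 6, 21, 98]), ([332.9, 161.3], [320, 158, 27, 7, 105])])
(array([ 0.64331199, -0.20223411,  0.16767989]), array([ 0.02975519, -0.19794574,  0.16767989]), [([275.9, 226.3], [273, 216, 6, 21, 99]), ([332.9, 161.3], [320, 158, 27, 7, 105])])
[[276.4, 215.9], [275.7, 225.3], [275.0, 235.1]]
[[317.1, 163.2], [331.6, 161.7], [346.0, 160.2]]
```

```bash
python3 - <<'E'
from h import *
t=read_clock()
q=quat(PC[2]-np.pi/2); r=.0907
def at(down):
    z=.168-down; dz=z-.11; x=-.04+np.sqrt(r*r-dz*dz) if down>0 else .0297
    w=tr(PC,[x,-.214,0]); return [w[0],w[1],z+.007-.022]
a=at(0)
robot.servo_line([a[0],a[1],.20],feed=.25,orientation=q)
robot.servo_line(at(-.008),feed=.1,orientation=q); f0=read_ft_force(); print(f0.round(1))
con=None
for d in np.arange(-.004,.030,.004):
    robot.servo_line(at(d),feed=.05,orientation=q); f=read_ft_force()-f0
    print(round(d,3),f.round(1),read_tcp_pos()[2].round(4))
    if con is None and f[2]>2: con=d
print("contact",con,read_clock()-t,read_clock())
C=[vision.camera("scene"),vision.camera("wrist")]
cv2.imwrite("pics/s9.png",C[0]["frame"][140:270,200:350].repeat(4,0).repeat(4,1)); cv2.imwrite("pics/w9.png",C[1]["frame"])
E
```

```text
[0.  0.1 0.4]
-0.004 [ 0.5 -0.8  0.3] 0.1572
0.0 [ 2.6 -0.2  3.3] 0.1543
0.004 [ 3.6 -0.9  4. ] 0.1501
0.008 [4.2 0.1 3.9] 0.1458
0.012 [ 3.4 -0.2  4.8] 0.1416
0.016 [ 2.9 -0.2  3.5] 0.1372
0.02 [ 2.8 -0.   3.2] 0.1328
0.024 [ 1.9 -0.3  1.3] 0.1284
0.028 [0.9 0.2 1.1] 0.1242
contact 0.0 3.3917 30.1667
```

View pics/s9.png

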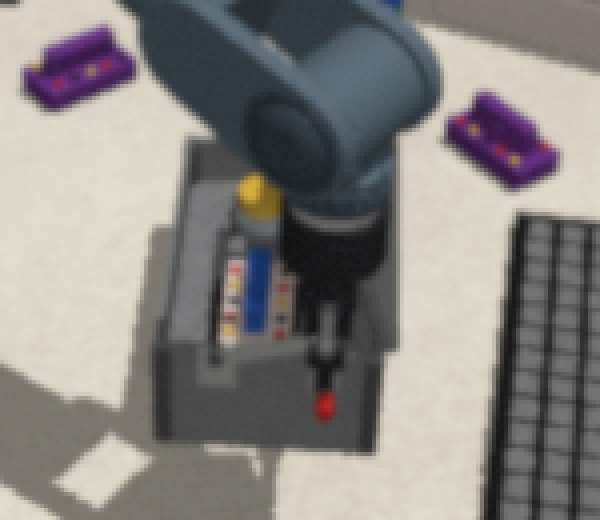

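View pics/w9.png

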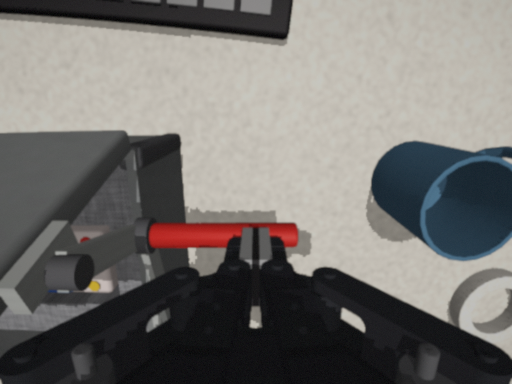

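```bash
python3 - <<'E'
from h import *
t=read_clock()
q=quat(PC[2]-np.pi/2); r=.0907
def at(down):
    z=.168-down; dz=z-.11; x=-.04+np.sqrt(r*r-dz*dz) if down>0 else .0297
    w=tr(PC,[x,-.214,0]); return np.array([w[0],w[1],z+.007-.022])
robot.servo_line(at(.032),feed=.04,orientation=q); print(read_ft_force().round(1),read_tcp_pos())
robot.hold(.2)
a=at(.032); robot.servo_line(a+[0,0,.06],feed=.2); 
robot.servo_line([.56,-.24,.28],feed=.3)
C=[vision.camera("scene"),vision.camera("top"),vision.camera("wrist")]
print(redtab(C[:2]))
for c in C[:2]:
    for n in("lid_bar","knuckle","stay_tab"): print(n,[(x["uv"],round(x["score"],2)) for x in place_of(n,c)[:2]] if n!="knuckle" else "")
print([ (round(q_,2),proj(C[0],tr(PC,case_pts(q_)["lid_bar"]))[0].round(1).tolist(),proj(C[1],tr(PC,case_pts(q_)["lid_bar"]))[0].round(1).tolist()) for q_ in(1.1,1.2,1.25,1.3,1.35,1.4)])
cv2.imwrite("pics/s10.png",C[0]["frame"][120:270,200:350].repeat(4,0).repeat(4,1));cv2.imwrite("pics/t10.png",C[1]["frame"][90:240,200:380].repeat(4,0).repeat(4,1)); print(read_clock())
E
```

```text
[0.3 0.1 0.8] [ 0.66161137 -0.21615776  0.12027401]
(array([ 0.66121187, -0.2001668 ,  0.13342682]), array([ 0.04777373, -0.19783793,  0.13342682]), [([281.5, 235.0], [279, 225, 6, 21, 95]), ([330.6, 157.5], [318, 155, 26, 6, 99])])
lid_bar [([275.7, 147.7], 0.78)]
knuckle 
stay_tab [([283.6, 235.6], 0.8)]
lid_bar [([260.9, 165.5], 0.95), ([374.7, 237.3], 0.62)]
knuckle 
stay_tab [([338.7, 154.1], 0.49)]
[(1.1, [269.6, 148.2], [265.5, 171.9]), (1.2, [276.3, 146.2], [264.6, 163.4]), (1.25, [279.8, 145.4], [264.2, 159.2]), (1.3, [283.3, 144.8], [263.7, 154.8]), (1.35, [286.9, 144.4], [263.3, 150.5]), (1.4, [290.5, 144.1], [262.8, 146.2])]
32.1583
```

View pics/s10.png

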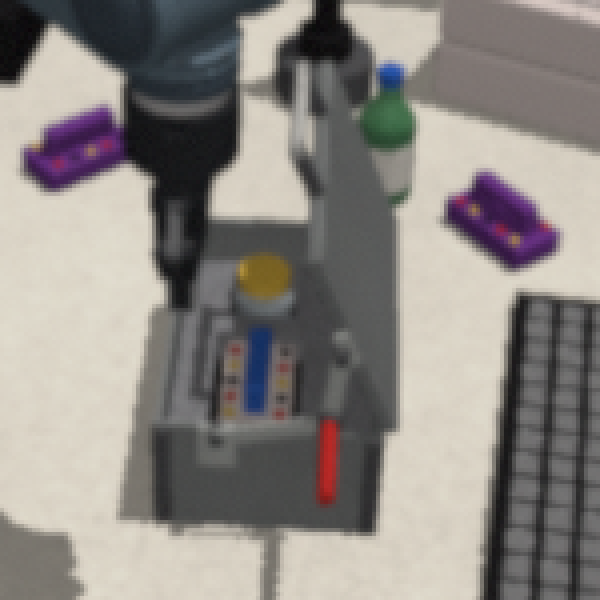

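View pics/t10.png

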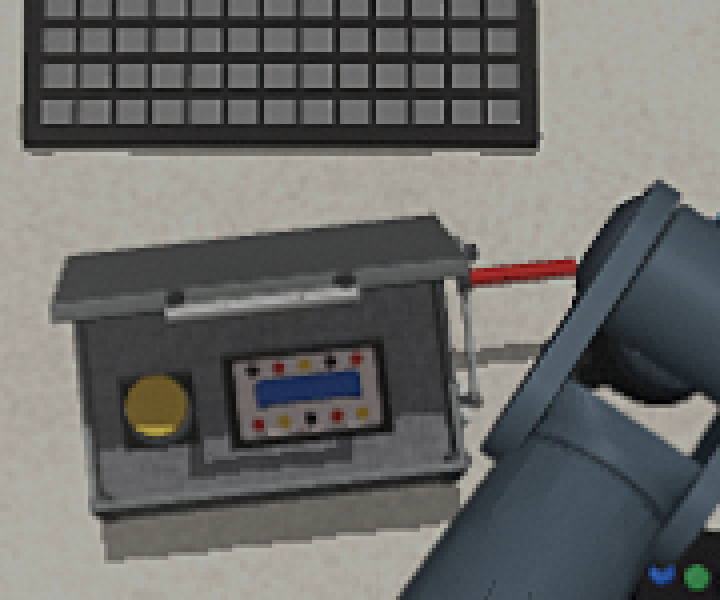

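```bash
python3 - <<'E'
from h import *
from scipy.optimize import brentq
k=np.array([.0478,.1334]); g=lambda q: np.hypot(*(np.array([.09-.095*np.cos(q),.11+.095*np.sin(q)])-k))-.065
try: print("q stay",brentq(g,.9,1.5))
except Exception as e: print(e,[g(x) for x in(1.,1.1,1.2,1.3)])
t=read_clock()
q=quat(PC[2]); B=tr(PC,case_pts(1.19)["lid_bar"]); print("bar",B)
hand.move_gripper(.5)
robot.servo_line([.53,-.08,.38],feed=.35,orientation=q)
c=vision.camera("wrist"); cv2.imwrite("pics/w11.png",c["frame"])
for n in("lid_bar",): print([(x["uv"],round(x["score"],2),atz(c,x["uv"],B[2])) for x in place_of(n,c)[:2]], proj(c,B))
print(read_clock()-t)
P2=[vision.camera("scene"),vision.camera("top")]
for c in P2: print([(x["uv"],round(x["score"],2)) for x in place_of("lid_bar",c)[:2]])
E
```

```text
q stay 1.1863826084897802
bar [ 0.60610707 -0.0071781   0.31869953]
[([365.2, 116.0], 0.79, array([ 0.60339583, -0.00762969,  0.31869953]))] [[368.86584371 115.82267609]]
2.3000000000000043
[([278.1, 144.4], 0.59)]
[([261.9, 166.3], 0.56)]
```

View pics/w11.png

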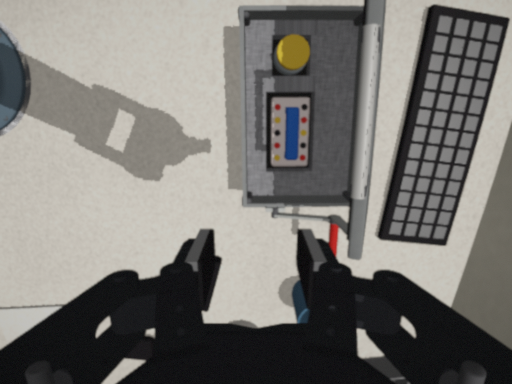

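The wrist view shows the bar at (368,112), against a prediction of (369,116). The stay geometry gives q≈1.187. Grasping the bar now.

```bash
python3 - <<'E'
from h import *
t=read_clock()
q=quat(PC[2]); B=tr(PC,case_pts(1.187)["lid_bar"])
robot.servo_line([B[0],B[1],.36],feed=.25,orientation=q)
robot.servo_line([B[0],B[1],B[2]-.039],feed=.1,orientation=q); print(read_ft_force().round(1),read_tcp_pos())
c=vision.camera("scene"); cv2.imwrite("pics/s12.png",c["frame"][90:240,200:350].repeat(4,0).repeat(4,1))
hand.move_gripper(0.0); print(read_width(),read_ft_force().round(1),read_clock()-t,read_clock())
c=vision.camera("scene"); cv2.imwrite("pics/s12.png",c["frame"][90:240,200:350].repeat(4,0).repeat(4,1))
c=vision.camera("wrist"); cv2.imwrite("pics/w12.png",c["frame"])
E
```

```text
[ 0.5  0.4 -0.3] [ 0.60593664 -0.00735246  0.28042673]
0.11818486758054467 [-2.6  0.3  4. ] 1.9834000000000032 36.6417
```

View pics/s12.png

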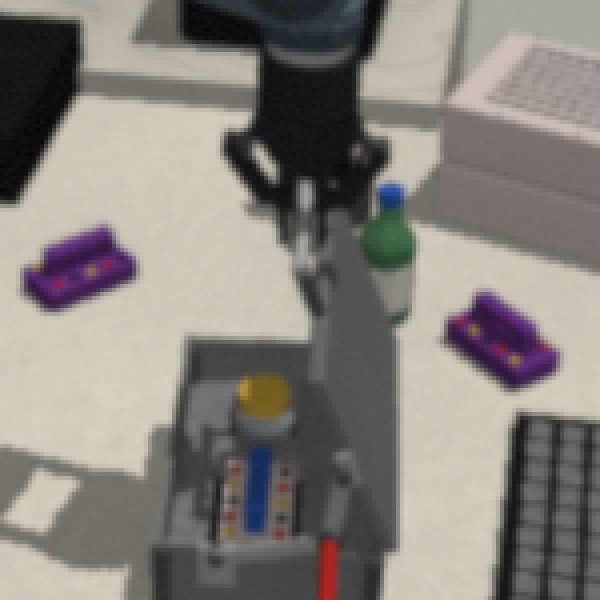

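View pics/w12.png

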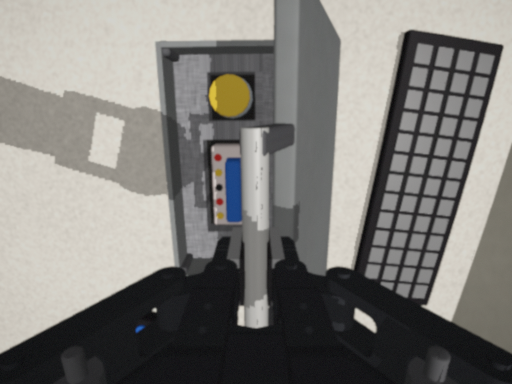

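```bash
python3 - <<'E'
from h import *
t=read_clock()
q=quat(PC[2]); T0=read_tcp_pos(); off=T0-tr(PC,case_pts(1.187)["lid_bar"]); print(off)
n=0
for a in list(np.arange(1.1,.25,-.09))+[.2]:
    robot.servo_line(tr(PC,case_pts(a)["lid_bar"])+off,feed=.09,orientation=q)
    f=read_ft_force(); print(round(a,2),f.round(1),round(float(read_width()),3),round(read_clock()-t,1))
    if np.linalg.norm(f)>40: print("STOP"); break
c=vision.camera("scene"); cv2.imwrite("pics/s13.png",c["frame"][120:270,180:330].repeat(4,0).repeat(4,1))
E
```

```text
[-1.65822095e-06 -5.84516965e-05 -3.82311206e-02]
1.1 [-0.5 -1.6  2.4] 0.117 0.4
1.01 [-4.7 -1.8  3.6] 0.119 0.7
0.92 [-2.6 -3.6  0.8] 0.119 1.1
0.83 [ 1.  -4.7 -2.1] 0.114 1.5
0.74 [-2.3 -6.3  0.4] 0.117 1.9
0.65 [ 0.3 -5.8 -1.7] 0.115 2.2
0.56 [ 3.3 -6.7 -3.2] 0.116 2.6
0.47 [ 4.5 -6.8 -4.3] 0.115 3.0
0.38 [ 4.3 -7.6 -3.5] 0.115 3.4
0.29 [ 4.4 -6.7 -3.8] 0.115 3.7
0.2 [ 4.2 -4.8 -2.6] 0.115 4.1
```

View pics/s13.png

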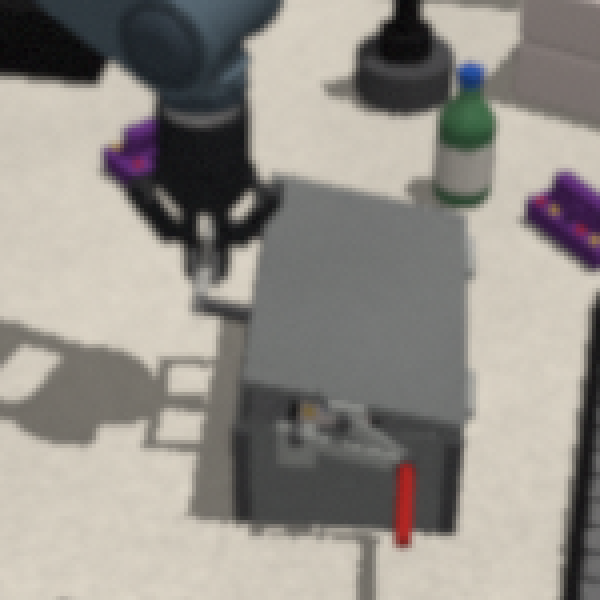

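```bash
python3 - <<'E'
from h import *
t=read_clock()
q=quat(PC[2]); off=np.array([0,0,-.0382])
for a in(.12,.06,.03,.015,.0,-.008,-.016,-.024):
    robot.servo_line(tr(PC,case_pts(a)["lid_bar"])+off,feed=.05,orientation=q)
    f=read_ft_force(); print(a,f.round(1),read_tcp_pos()[2].round(4),round(read_clock()-t,1))
    if f[2]>10: break
c=vision.camera("scene"); cv2.imwrite("pics/s14.png",c["frame"][120:270,180:330].repeat(4,0).repeat(4,1))
print(read_clock())
E
```

```text
0.12 [ 3.6 -7.3 -2.4] 0.1038 0.5
0.06 [ 1.2 -6.3 -0.4] 0.0908 0.9
0.03 [ 3.  -7.6 -3.5] 0.084 1.2
0.015 [ 2.8 -6.5 -1.7] 0.0808 1.5
0.0 [-0.1 -5.7  0.7] 0.0781 1.7
-0.008 [-7.7 -4.9 16.3] 0.0779 2.0
42.9083
```

View pics/s14.png

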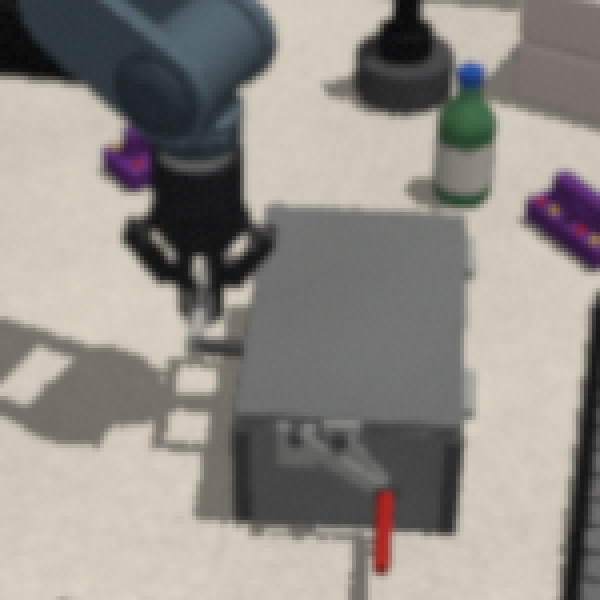

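The lid is on its stop, with the reaction force up to 16 N. Releasing and retreating.

```bash
python3 - <<'E'
from h import *
hand.move_gripper(.33); print(read_width(),read_ft_force().round(1))
T=read_tcp_pos()
robot.servo_line(T+[0,0,.1],feed=.12); print(read_ft_force().round(1))
robot.servo_line(T+[-.08,0,.2],feed=.25); robot.hold(.5)
C=[vision.camera(n) for n in("scene","top","wrist")]
for c in C[:2]: print([(x["uv"],round(x["score"],2)) for x in place_of("lid_bar",c)[:2]],[proj(c,tr(PC,case_pts(a)["lid_bar"]))[0].round(1).tolist() for a in(0,.05,.1)])
cv2.imwrite("pics/s15.png",cv2.resize(C[0]["frame"],(800,600)));cv2.imwrite("pics/t15.png",cv2.resize(C[1]["frame"],(800,600)));cv2.imwrite("pics/w15.png",C[2]["frame"])
print(read_clock())
E
```

```text
0.32844903785488344 [-0.1  0.1 -0.5]
[ 0.4 -0.5 -1.1]
[([233.6, 197.3], 0.61)] [[230.3, 194.7], [230.4, 192.1], [230.6, 189.6]]
[([267.4, 225.3], 0.56)] [[270.5, 225.7], [270.5, 225.2], [270.5, 224.6]]
45.6083
```

View pics/s15.png

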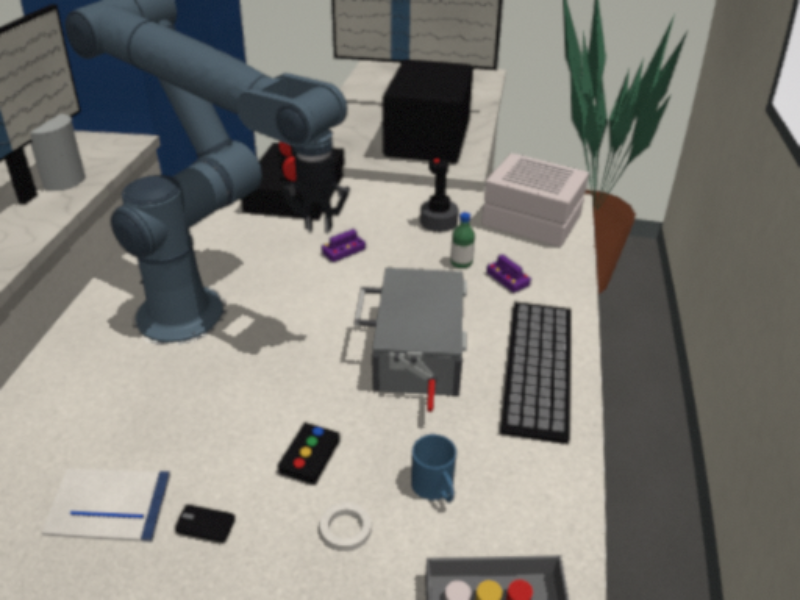

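View pics/t15.png

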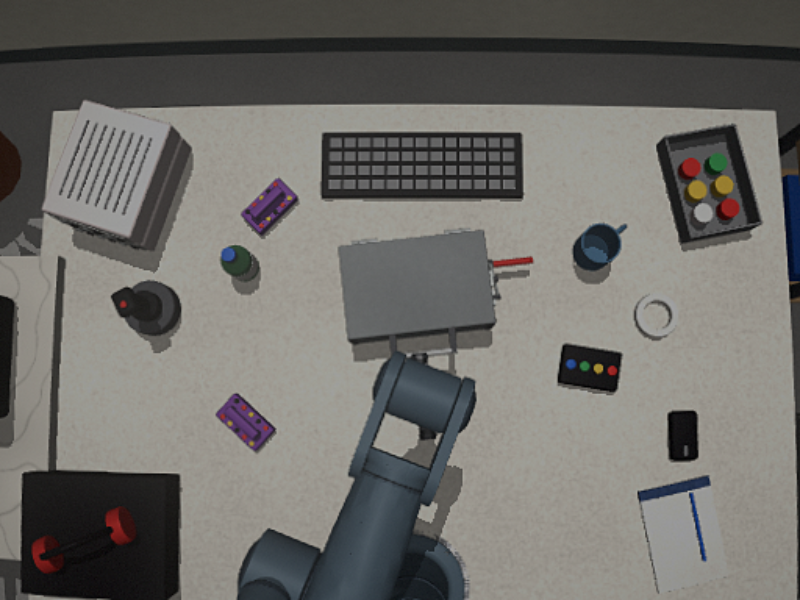

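The lid is flat on the case in both views (scene ~(420,320), top ~(418,285)). The bystanders are unmoved and the hand is clear.

```bash
python3 -c "
from bench import *
print(order.close_job(), read_clock())"
```

```text
the job is handed in; nothing more can be done
the job is handed in; nothing more can be done
```

The white sensor head box is in the empty foam bay, handle up. I broke the stay, lowered the lid with its bar until it was fully shut, and handed the job in. The clock stood at about 46 s, within the 69 s limit.

- **Box:** The first grasp closed on nothing. The cameras showed the real fingertips about 40 mm higher than the stated tool geometry, so I corrected for that and the second grasp held. The wrist picture after release showed the box inside the bay outline.
- **Stay:** I pushed the red tab about 34 mm down. That left the lid standing at about 1.19 rad, just under the stated 1.2 to 1.35 but still above the 1.1 where it starts to fall.
- **Lid:** I held the bar all the way down, with wrist forces below about 10 N until the lid met its stop at 16 N. The hand is clear of everything.
- **Last checks:** Both fixed cameras show the lid flat on the case and the visible bystanders where they were. The trained network's last mark on the bar was about 3 to 4 pixels off the computed shut position. The stop contact and the pictures both show it shut. I could not see the box or the jar after the lid closed.

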